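Clear and pop the drinks-chest flap

TASK

Open the touch-latch flap of the white drinks chest on the desk: first push the small green carton that stands on the dark wooden flap sideways across onto the white fixed half of the chest's top, sliding it without lifting or tipping it, until it is wholly off the still-shut flap. Then press the flap down at its brass dot until the catch lets go, let the flap spring up ajar, and back away with the carton left standing upright on the white half. Leave the jar, bottle, wine glass and mug where they stand.

Things in the scene. Friction and masses are not known exactly. Their poses are not given: they have to be found in the camera images.
- chest: White desktop chest fixed to the desk, 160 (x) x 360 (y) x 102 mm high; origin at the centre of its underside; x axis from its near to its far long side, y along its length. The top is level, 102 mm above the origin: y from +2 to +180 mm is a fixed white board, y from -177 to -4 mm the flap, flush with it. It is turned up to 20 degrees either way.
- flap: Dark wooden flap, 158 (x) x 174 (y) x 12 mm thick, on a spring hinge along its far edge; origin on the hinge line at mid-length, level with its upper face; it extends from there towards its own -x; z is normal to it (up when shut). Held shut by a hidden push-to-open catch; it cannot be pulled up. Once released it springs to a stop at about 0.45 rad, near edge about 70 mm above the chest's top.
- press_dot (a point): Centre of the 18 mm brass dot on the flap's upper face, 18 mm in from its near edge, at mid-length; moves with the flap. About 6 N (5 to 8) straight down here starts it moving; push on until it meets a hard stop 4 to 5 mm down (force then jumps past 10 N): the catch has let go, for good. As the finger rises the flap swings up after it in about a second. Nearer the hinge it takes more force.
- carton: Loose green carton with a white band, 70 (x) x 56 (y) x 42 mm high, about 0.15 kg; origin at the centre of its underside. It starts standing on the flap, its axes within 15 degrees of the chest's. It slides steadily when pushed low down (10 to 25 mm above the chest's top).
- jar: Bystander: small amber jar with a brass lid, 40 mm across, 55 mm high, on the white half of the chest near its far left end; origin at the centre of its underside.
- bottle: Bystander: dark red bottle with a red cap, 68 mm across, 220 mm high, on the desk beyond the chest's far side; origin at the centre of its underside.
- glass: Bystander: stemmed wine glass, 68 mm across, 155 mm high, on the desk beyond the chest's far side; origin at the centre of its underside.
- mug: Bystander: blue mug, 76 mm across, 85 mm high, on the desk past the left (+y) end of the chest; origin at the centre of its underside.

How it is judged (in metres and radians):
On the way, in this order (a step that is already met when the one before it is completed fails the run):
1. the carton stands on the white half, wholly off the flap, with the flap still shut (y of carton in the frame of chest above 0.024 m and contact force between carton and flap below 0.05 N and z of carton in the frame of chest above 0.095 m and angle between flap's own z axis and vertical below 0.06 rad), for 0.2 s.
2. the flap has been released and stands ajar (angle between flap's own z axis and vertical above 0.35 rad), for 0.2 s.
At the end, for the whole second after the job is handed in: The flap stands ajar, tilted more than 0.35 rad and at rest; the carton stands upright (within 0.1 rad) and still on the white fixed half of the chest's top, its centre at least 24 mm past the chest's middle and not touching the flap (angle between flap's own z axis and vertical above 0.35 rad and angular speed of flap below 0.1 rad/s and y of carton in the frame of chest above 0.024 m and contact force between carton and flap below 0.05 N and z of carton in the frame of chest between 0.095 and 0.11 m and angle between carton's own z axis and vertical below 0.1 rad and linear speed of carton below 0.02 m/s).
It fails at once if the carton is lifted off the chest's top (more than 15 mm) (z of carton in the frame of chest above 0.117 m).
It fails at once if the carton is tipped (more than 0.5 rad) (angle between carton's own z axis and vertical above 0.5 rad).
It fails at once if a bystander is shifted more than 30 mm or knocked over (distance of any of jar, bottle, glass, mug from where it was at the start of the episode above 0.03 m or angle between any of jar, bottle, glass, mug's own z axis and vertical above 0.5 rad).
It also fails if it takes over 45 s, if anything falls off the work surface, if the arm or the gripper's body presses on something with over 40 N, if the wrist force passes 120 N, or if a joint passes its speed limit or range.

ROBOT

A 6-joint arm with a two-finger parallel gripper is mounted at the origin on the work surface. World frame = base frame: x ahead of the robot, y to its left, z up, the work surface at z = 0. Lengths are in m, angles in degrees, forces in N, time in s.
With the tool pointing down it reaches from about 0.25 to 0.725 m from the base axis. Payload 9.7 kg.
Tool frame: the origin (TCP) lies at the very end of the fingers, on their centre line; the grasp point (between the pads) lies 19 mm behind it; z points along the fingers, y is the line along which they close (so a half turn about z gives the same grasp; the last joint's range is limited). The gripper opens to 85 mm and grips with 20 to 120 N. Pads are 22 mm wide; open, the fingers measure 114 mm over their backs; the gripper's body (76 mm by 85 mm) begins 54 mm behind the grasp point. The pads swing forward as they close: fully open they stand 13 mm farther back than shut.
Start: joints at [75.287, 4.979, 10.078, 95.1, 0, 90], TCP at [0.14, 0.532, 0.231] pointing down, gripper open.
Joint ranges: [-179.16, 179.16], [-48.56, 103.87], [-65.8, 70.77], [-126.05, 130.52], [-82.76, 87.17], [-180, 180]. Speed limits (degrees/s): [127.2, 127.2, 147.25, 180, 180, 180].

INTERFACE

Orientations are given as [roll, pitch, yaw] about the fixed x, y, z axes, in that order (R = Rz(yaw) Ry(pitch) Rx(roll)).
In Python, from workcell import bot, viewer, finder gives the robot as it stands. The module is installed in compiled form; this text tells all that it offers.
- The arm moves only by the shell command python3 -m inch 'ROWS' [FORCE]. ROWS is JSON, a list that holds one entry, the list of rows, each a list of 7 numbers: the opening in per cent of the stroke, from 0 (shut) to 100 (fully open), then the shift along the tool's x, y, z in mm, then the turn, a rotation vector about the tool's x, y, z in degrees. In form: [[[grip, tx, ty, tz, ax, ay, az], ...]]. A call has 1 to 8 rows; each row shifts and turns the commanded pose from where the row before left it, along the tool's axes as they then stand; what a row does not reach is not made up. A row lasts 1/8 s, in which the tool goes at most 62.5 mm and 10.7 degrees, less where a joint would pass 70% of its speed; a pose out of reach is approached as far as the arm can. A call with a gripper value outside its range is refused whole. The fingers move at their own pace and stop on an object; FORCE is the grip in N (left out, the last holds). Time passes only in rows, so rows that do not move let the fingers close. It gives the time, the measured TCP pose, the force, the opening and the grip force at its end, in the units of the state.
- bot.get_obs(): the state, without advancing time (a new reading comes with each control period).
- viewer.camera(name): name is "scene" or "side" or "wrist"; returns a dict with "pixels" (480x640x3 uint8, red, green, blue), "vfov" (degrees; the focal length in pixels is half the picture's height over the tangent of half this angle, whatever the lens; pixels are square), "cx", "cy" (the principal point, pixels), "R" (3x3) and "t" (3): a world point X has camera coordinates R X + t. Camera axes: x right, y down, z forward; pixel columns grow to the right and rows downward; lengths in m; the calibration is good to about 2 mm. The wrist camera is an equidistant fisheye: a pixel r from the principal point sees the ray r / f radians off the axis. A picture is of the moment at which its call begins. There is no depth.
- bot.job_done(): hands the job in; it is judged then, once.
Trained networks look in the newest picture that a camera, given by its name, has taken for a name from the list of things; names that differ only in an ending like _2 or _b are one class to them, and where a whole thing is asked for, a point or a joint stands for the part that bears it (a point fixed in the world has none). Each returns a list of dicts, best first, with "conf" (0 to 1); they miss things now and then, are a little off and sometimes report something else, mostly with a low value. They report only what shows in the picture. A call takes as long as a camera call.
- finder.outline_of(camera, thing): "pixels" (480x640 bool, what is visible of it) and "extent" ([centre column, centre row, width, height] in pixels, round what is visible of it).
- finder.mark_of(camera, thing): "position" ([column, row] in pixels: a listed point, or the origin of a listed thing).
The state is a dict: "time": time; "q": joint angles; "qd": joint speeds; "joint_efforts": joint torques, N m; "ee_pos": TCP position; "tcp_rot": TCP orientation; "wrist_force": force on the tool from outside, world axes, zero at the start; "torque": the same for the moment, N m; "opening": finger opening in m; "grasp_force": force on a finger pad.
Only numpy, scipy, OpenCV 4.12 (cv2) and the standard library are available. Lean on these libraries where they do the work, as an engineer would, in place of code of your own. Each camera call takes 0.05 s, during which the arm holds its last target. There are 200 camera calls.

## Working session

There is one attempt and no reset: what is moved stays moved. The work goes in short steps, Python scripts to look and compute and a shell command to move; the robot and the scene stay as the last step left them, time stands still between calls to the robot, and variables do not carry over. Pictures are saved under pics/ and viewed, at most 10 in all, crops included, and the job is handed in when it is done.

```bash
mkdir -p pics; cat > h.py <<'E'
import numpy as np, cv2
from workcell import bot, viewer, finder
def ray(c,p):
    f=240/np.tan(np.radians(c["vfov"])/2); R=np.array(c["R"]);t=np.array(c["t"])
    d=R.T@np.array([(p[0]-c["cx"])/f,(p[1]-c["cy"])/f,1.]); return -R.T@t,d
def onz(c,p,z):
    o,d=ray(c,p); return o+d*(z-o[2])/d[2]
def proj(c,X):
    f=240/np.tan(np.radians(c["vfov"])/2); v=np.array(c["R"])@np.array(X)+np.array(c["t"]); return f*v[:2]/v[2]+[c["cx"],c["cy"]]
def save(c,n): cv2.imwrite("pics/"+n,np.ascontiguousarray(c["pixels"][:,:,::-1]))
E
python3 - <<'E'
from h import *
s=bot.get_obs(); print(s["ee_pos"],s["tcp_rot"],s["time"])
for n in ("scene","side"):
    c=viewer.camera(n); save(c,n+"0.png"); print(n,-np.array(c["R"]).T@c["t"])
    for th,z in (("press_dot",.102),("carton",.102),("chest",0),("flap",.102),("jar",.102),("bottle",0),("glass",0),("mug",0)):
        for m in finder.mark_of(n,th)[:1]: print(th,m["conf"],np.round(m["position"],1),np.round(onz(c,m["position"],z),4))
E
```

```text
[0.13964432 0.5317543  0.23059074] [-1.79926727e+02 -3.86997370e-04  1.65286803e+02] 0.0
scene [1.19529653 0.34494436 0.46591418]
press_dot 0.73 [223.1 210. ] [ 0.5221 -0.0704  0.102 ]
carton 0.85 [207.2 223.4] [ 0.5789 -0.0708  0.102 ]
flap 0.79 [191.6 248.6] [ 0.6638 -0.0494  0.102 ]
jar 0.56 [342.8 244.4] [0.5819 0.1763 0.102 ]
bottle 0.69 [343.  351.8] [0.7114 0.2142 0.    ]
glass 0.8 [266.  335.1] [0.7116 0.0925 0.    ]
mug 0.67 [420.  296.4] [0.5431 0.3021 0.    ]
side [0.23708585 0.65702387 0.88832386]
press_dot 0.66 [407.8 190.4] [ 0.5266 -0.0727  0.102 ]
carton 0.91 [383.6 182.3] [ 0.5734 -0.065   0.102 ]
chest 0.62 [356.4 247. ] [0.5712 0.0207 0.    ]
flap 0.66 [273.7 241.8] [0.6532 0.1648 0.102 ]
jar 0.81 [300.1 265.9] [0.5871 0.1805 0.102 ]
bottle 0.74 [236.5 281.4] [0.7061 0.2133 0.    ]
glass 0.8 [277.5 236.8] [ 0.7087  0.0869 -0.    ]
mug 0.66 [275.8 360.3] [0.5523 0.2991 0.    ]
```

View pics/side0.png

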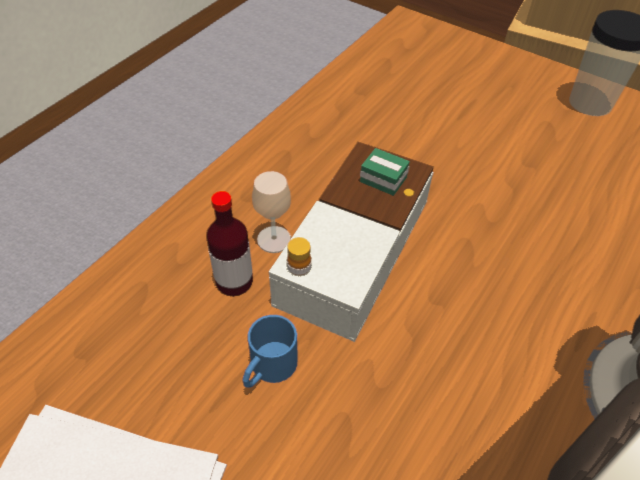

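View pics/scene0.png

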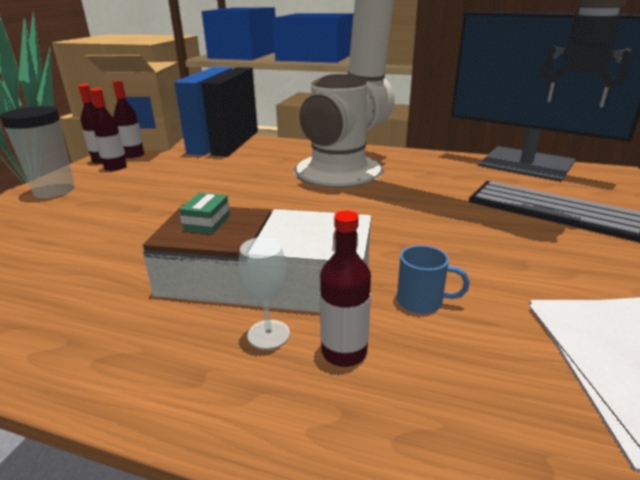

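The side view shows the chest's top with corners near (361,143), (434,167), (358,304) and (271,269). The carton is at (384,172), the dot at (408,192) and the jar at (300,256). I'll fit the chest pose from the corners.

```bash
python3 - <<'E'
from h import *
c=viewer.camera("side")
P=[onz(c,p,.102) for p in ((361,143),(434,167),(358,304),(271,269))]
for p in P: print(np.round(p,4))
L=[(.08,-.18),(-.08,-.18),(-.08,.18),(.08,.18)]
A=np.array(L);B=np.array(P)[:,:2]
a=A-A.mean(0);b=B-B.mean(0)
th=np.arctan2((a[:,0]*b[:,1]-a[:,1]*b[:,0]).sum(),(a*b).sum())
Rm=np.array([[np.cos(th),-np.sin(th)],[np.sin(th),np.cos(th)]])
print("yaw",np.degrees(th),"c",B.mean(0),"res",B-(A@Rm.T+B.mean(0)))
# refine with edges: green outline of carton
for n in("side","scene"):
    c=viewer.camera(n)
    m=finder.outline_of(n,"chest")
    k=finder.outline_of(n,"carton")
    for q in m[:1]+k[:1]:
        u=q["pixels"].astype(np.uint8); h=cv2.convexHull(cv2.findNonZero(u)); h=cv2.approxPolyDP(h,2.,True)[:,0]; print(n,q["conf"],h.tolist())
ctr=B.mean(0)
def w(l): return np.r_[ctr+Rm@np.array(l),.102]
dot=w((-.061,-.0905)); print("dot",dot,proj(c,dot))
for X in ([.5789,-.0708],[.5734,-.065]): print("carton local",Rm.T@(np.array(X)-ctr))
print("jar local",Rm.T@(np.array([.585,.178])-ctr),"dotmeas local",Rm.T@(np.array([.5245,-.0715])-ctr))
E
```

```text
[ 0.6649 -0.1329  0.102 ]
[ 0.5161 -0.1557  0.102 ]
[0.4699 0.189  0.102 ]
[0.6222 0.2129 0.102 ]
yaw 7.575163806096046 c [0.56825631 0.0283224 ] res [[-0.00643639  0.00665467]
 [ 0.0034134   0.0049975 ]
 [ 0.00468546 -0.0072356 ]
 [-0.00166246 -0.00441656]]
side 0.85 [[432, 167], [423, 207], [354, 340], [282, 311], [271, 304], [270, 271], [277, 257], [358, 143], [396, 153]]
side 0.89 [[408, 161], [406, 177], [393, 195], [360, 181], [361, 165], [375, 148]]
scene 0.59 [[370, 218], [368, 262], [318, 311], [152, 294], [143, 245], [178, 210], [239, 207], [363, 215]]
scene 0.73 [[229, 215], [214, 233], [184, 230], [179, 209], [197, 193], [221, 194], [227, 197]]
dot [ 0.51971899 -0.06942921  0.102     ] [224.19867714 209.52739296]
carton local [-0.00251618 -0.09966046]
carton local [-0.00720359 -0.09318603]
jar local [0.03632907 0.14616406] dotmeas local [-0.0565337  -0.09318298]
```

```bash
python3 -m inch '[[[40,0,0,-5,0,0,9.7],[40,0,0,-5,0,0,9.7],[40,0,0,-5,0,0,9.7],[40,0,0,-5,0,0,9.7],[40,0,0,-5,0,0,9.7],[40,0,0,0,0,0,9.6],[40,0,0,0,0,0,9.6]]]'
python3 - <<'E'
from h import *
s=bot.get_obs(); print(s["ee_pos"],s["tcp_rot"])
c=viewer.camera("side")
Q=[onz(c,p,.144)[:2] for p in ((375,148),(408,161),(394,179),(361,165))]; Q=np.array(Q)
print(Q, Q.mean(0)); 
for a,b in((0,1),(3,2),(3,0),(2,1)): d=Q[a]-Q[b]; print(np.linalg.norm(d),np.degrees(np.arctan2(d[1],d[0])))
r=np.radians(s["tcp_rot"][2]); d=np.array([.5836,-.126])-s["ee_pos"][:2]
print("tx,ty mm",1e3*(d@[np.cos(r),np.sin(r)]),1e3*(d@[np.sin(r),-np.cos(r)]))
E
```

```text
time: 2.12
ee_pos: [0.1397, 0.532, 0.2563]
tcp_rot: [180.0, -0.0, 97.3]
wrist_force: [-0.2, 0.7, -0.1]
opening: 0.0344
grasp_force: 0.0
[0.13970866 0.53201692 0.25633975] [ 1.79998782e+02 -6.89518358e-03  9.72682306e+01]
[[ 0.61368025 -0.09402701]
 [ 0.54696237 -0.09884296]
 [ 0.54464558 -0.04412505]
 [ 0.61081037 -0.04062831]] [ 0.57902464 -0.06940583]
0.06689146584104758 4.128661760194683
0.06625712971296549 3.025199494542599
0.05347576124300172 93.07635922429354
0.05476693633039338 92.4244935178051
tx,ty mm -708.8883190016584 357.07581428648314
```

```bash
python3 -m inch '[[[40,-54.5,27.5,0,0,0,0],[40,-54.5,27.5,0,0,0,0],[40,-54.5,27.5,0,0,0,0],[40,-54.5,27.5,0,0,0,0],[40,-54.5,27.5,0,0,0,0],[40,-54.5,27.5,0,0,0,0],[40,-54.5,27.5,0,0,0,0]]]' >/dev/null
python3 -m inch '[[[40,-54.5,27.5,0,0,0,0],[40,-54.5,27.5,0,0,0,0],[40,-54.5,27.5,0,0,0,0],[40,-54.5,27.5,0,0,0,0],[40,-54.5,27.5,0,0,0,0],[40,0,0,0,0,0,0],[40,0,0,0,0,0,0]]]'
python3 - <<'E'
from h import *
s=bot.get_obs(); print(s["ee_pos"],s["tcp_rot"])
c=viewer.camera("wrist"); save(c,"wr1.png")
# fisheye to plane
def won(c,p,z):
    f=240/np.tan(np.radians(c["vfov"])/2); d=np.array(p,float)-[c["cx"],c["cy"]]; r=np.hypot(*d); a=r/f
    v=np.r_[np.sin(a)*d/r,np.cos(a)]; R=np.array(c["R"]); o=-R.T@c["t"]; w=R.T@v; return o+w*(z-o[2])/w[2]
for th in("press_dot","carton","flap","jar"):
    for m in finder.mark_of("wrist",th)[:1]: print(th,m["conf"],m["position"],won(c,m["position"],.102))
E
```

```text
time: 3.92
ee_pos: [0.5529, -0.0728, 0.256]
tcp_rot: [-180.0, -0.0, 97.6]
wrist_force: [0.3, -0.0, 0.7]
opening: 0.0341
grasp_force: 0.0
[ 0.55294228 -0.07278686  0.25604155] [-1.79956495e+02 -2.33151793e-02  9.76409188e+01]
press_dot 0.85 [277.7, 212.6] [ 0.51968824 -0.06922352  0.102     ]
carton 0.96 [344.6, 225.3] [ 0.57595507 -0.07277366  0.102     ]
flap 0.88 [441.0, 212.0] [ 0.65631807 -0.04964482  0.102     ]
```

View pics/wr1.png

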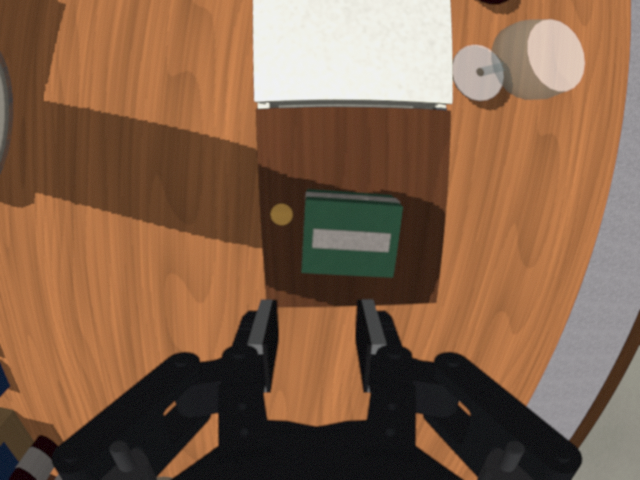

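The wrist view shows the carton at (352,235), the dot at (282,214) and the flap edges square to the tool, so the yaw is right. Next I'll shift behind the carton and go down.

```bash
python3 -m inch '[[[40,-30,11,0,0,0,0],[40,-30,11,0,0,0,0],[40,0,0,35,0,0,0],[40,0,0,35,0,0,0],[40,0,0,35,0,0,0],[40,0,0,0,0,0,0],[40,0,0,0,0,0,0]]]'
```

```text
time: 5.05
ee_pos: [0.5833, -0.129, 0.1532]
tcp_rot: [179.9, 0.0, 97.6]
wrist_force: [-1.3, 0.5, 0.3]
opening: 0.0346
grasp_force: 0.0
```

```bash
python3 -m inch '[[[40,0,0,20,0,0,0],[40,0,0,14,0,0,0],[40,0,0,7,0,0,0],[40,0,0,0,0,0,0],[40,0,0,0,0,0,0]]]'
python3 -c "
from h import *
c=viewer.camera('wrist'); save(c,'wr2.png')"
```

```text
time: 5.68
ee_pos: [0.5832, -0.1294, 0.111]
tcp_rot: [180.0, 0.0, 97.6]
wrist_force: [1.2, 0.6, 0.2]
opening: 0.0339
grasp_force: 0.0
```

View pics/wr2.png

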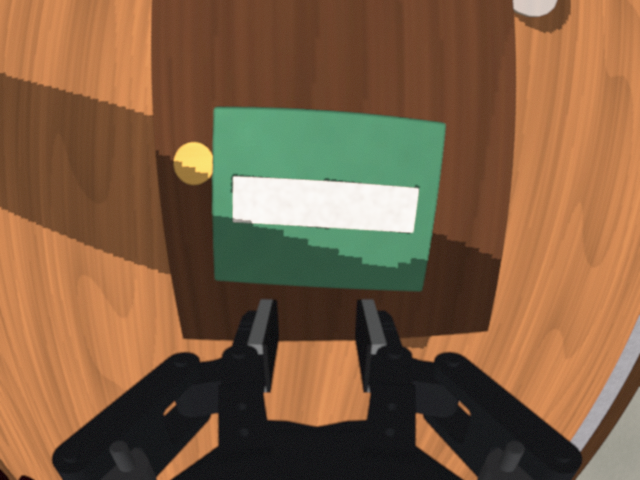

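The fingers stand behind the carton and are centred on it (carton cols 215–440, fingers 265–370). I'll push slowly.

```bash
python3 -m inch '[[[40,6,0,0,0,0,0],[40,6,0,0,0,0,0],[40,6,0,0,0,0,0],[40,6,0,0,0,0,0],[40,8,0,0,0,0,0],[40,8,0,0,0,0,0],[40,8,0,0,0,0,0],[40,8,0,0,0,0,0]]]'
python3 -m inch '[[[40,8,0,0,0,0,0],[40,8,0,0,0,0,0],[40,8,0,0,0,0,0],[40,8,0,0,0,0,0],[40,8,0,0,0,0,0],[40,8,0,0,0,0,0],[40,8,0,0,0,0,0]]]'
python3 -c "
from h import *
c=viewer.camera('wrist'); save(c,'wr3.png')"
```

```text
time: 6.72
ee_pos: [0.5754, -0.0733, 0.1104]
tcp_rot: [180.0, 0.0, 97.6]
wrist_force: [1.2, -2.2, 1.1]
opening: 0.0339
grasp_force: 0.7
time: 7.6
ee_pos: [0.568, -0.0178, 0.1103]
tcp_rot: [180.0, 0.0, 97.6]
wrist_force: [0.2, -2.3, 1.0]
opening: 0.034
grasp_force: 0.9
```

View pics/wr3.png

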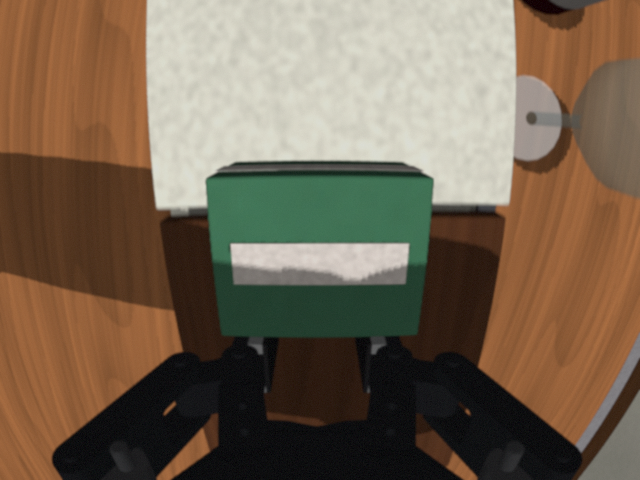

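The carton is square on the fingers and straddles the seam (row 210). About 60 mm more to push.

```bash
python3 -m inch '[[[40,8,0,0,0,0,0],[40,8,0,0,0,0,0],[40,8,0,0,0,0,0],[40,8,0,0,0,0,0],[40,8,0,0,0,0,0],[40,8,0,0,0,0,0],[40,8,0,0,0,0,0]]]'
python3 -m inch '[[[40,4,0,0,0,0,0],[40,2,0,0,0,0,0],[40,0,0,0,0,0,0],[40,-8,0,0,0,0,0],[40,-8,0,0,0,0,0],[40,-8,0,0,0,0,0],[40,0,0,0,0,0,0]]]'
python3 - <<'E'
from h import *
c=viewer.camera('wrist'); save(c,'wr4.png')
c=viewer.camera('side')
for m in finder.mark_of("side","carton")[:1]:
    X=onz(c,m["position"],.102); r=np.radians(7.6); print(m["conf"],X,-np.sin(r)*(X[0]-.568)+np.cos(r)*(X[1]-.0283))
E
```

```text
time: 8.52
ee_pos: [0.5606, 0.0378, 0.1102]
tcp_rot: [-180.0, -0.0, 97.6]
wrist_force: [0.7, -0.1, -0.7]
opening: 0.034
grasp_force: 0.3
time: 9.4
ee_pos: [0.5631, 0.0186, 0.1103]
tcp_rot: [-180.0, -0.0, 97.5]
wrist_force: [-0.8, -0.3, -0.3]
opening: 0.0342
grasp_force: 0.0
0.8 [0.55428609 0.08835672 0.102     ] 0.06134290978952358
```

View pics/wr4.png

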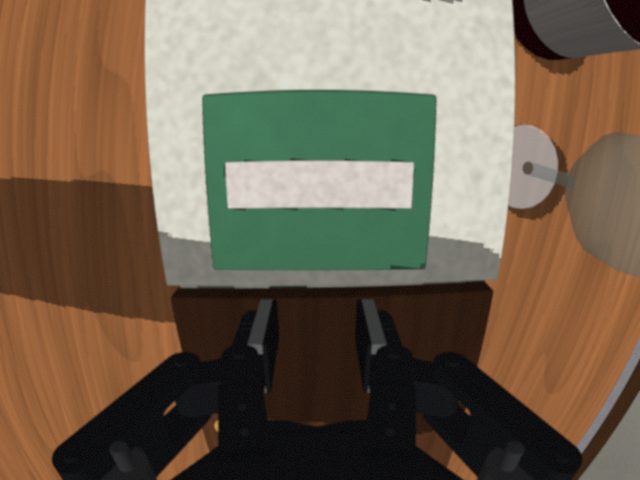

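The carton is wholly on the white half: its rear edge at row 268 clears the seam at row 285. Next I'll lift, shut the fingers and go above the dot.

```bash
python3 -m inch '[[[40,-10,0,-15,0,0,0],[0,-10,0,-15,0,0,0],[0,-31,-27,0,0,0,0],[0,-30,-27,0,0,0,0],[0,0,0,0,0,0,0],[0,0,0,0,0,0,0],[0,0,0,0,0,0,0]]]'
python3 - <<'E'
from h import *
c=viewer.camera('wrist'); save(c,'wr5.png')
for m in finder.mark_of("wrist","press_dot")[:1]:print(m)
s=bot.get_obs();c=viewer.camera('side'); save(c,'side5.png')
print(s["ee_pos"])
for m in finder.mark_of("side","press_dot")[:1]:print(m,onz(c,m["position"],.102))
E
```

```text
time: 10.42
ee_pos: [0.5208, -0.0677, 0.1406]
tcp_rot: [180.0, 0.0, 97.6]
wrist_force: [-0.3, 1.1, 0.8]
opening: 0.0003
grasp_force: 0.0
{'position': [318.1, 283.6], 'conf': 0.7}
[ 0.52058748 -0.06752522  0.14026347]
{'position': [407.8, 190.4], 'conf': 0.95} [ 0.52664552 -0.07272046  0.102     ]
```

View pics/wr5.png

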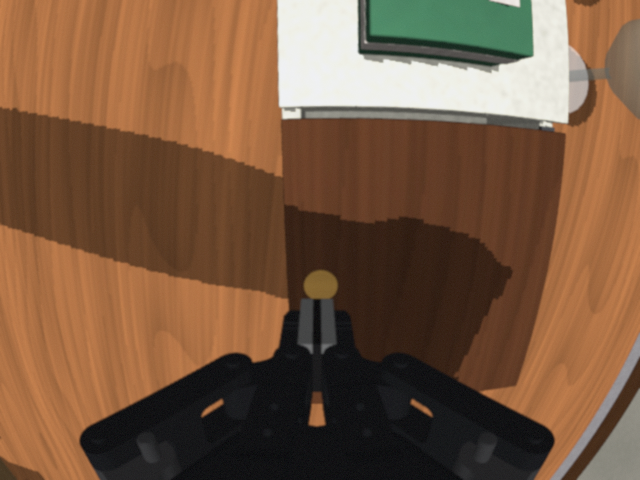

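The dot shows at (320,285), just beyond the fingertips and on their line. I'll press down and watch the force.

```bash
python3 -m inch '[[[0,0,0,15,0,0,0],[0,0,0,15,0,0,0],[0,0,0,4,0,0,0],[0,0,0,2,0,0,0],[0,0,0,2,0,0,0],[0,0,0,0,0,0,0]]]'
python3 -m inch '[[[0,0,0,1,0,0,0],[0,0,0,1,0,0,0],[0,0,0,0,0,0,0]]]'
```

```text
time: 11.38
ee_pos: [0.5203, -0.0681, 0.1028]
tcp_rot: [180.0, 0.0, 97.6]
wrist_force: [-1.3, 0.7, 2.5]
opening: 0.0002
grasp_force: 0.9
time: 11.75
ee_pos: [0.5204, -0.0681, 0.1009]
tcp_rot: [180.0, 0.0, 97.6]
wrist_force: [-2.5, 1.1, 5.5]
opening: -0.0002
grasp_force: 2.7
```

```bash
python3 -m inch '[[[0,0,0,1,0,0,0],[0,0,0,1,0,0,0],[0,0,0,0,0,0,0]]]'
python3 -m inch '[[[0,0,0,1,0,0,0],[0,0,0,1,0,0,0],[0,0,0,0,0,0,0]]]'
```

```text
time: 12.12
ee_pos: [0.5204, -0.0681, 0.0986]
tcp_rot: [180.0, 0.0, 97.6]
wrist_force: [-0.3, -0.4, 1.7]
opening: 0.0004
grasp_force: 0.7
time: 12.5
ee_pos: [0.5205, -0.068, 0.0977]
tcp_rot: [179.9, 0.0, 97.6]
wrist_force: [-4.5, 0.8, 13.6]
opening: 0.0001
grasp_force: 6.6
```

The force jumped to 13.6 N, so the catch has reached its hard stop. Rising now.

```bash
python3 -m inch '[[[0,0,0,-10,0,0,0],[0,0,0,-20,0,0,0],[0,0,0,-30,0,0,0],[0,0,-10,-35,0,0,0],[0,0,-20,-35,0,0,0],[0,0,-20,-30,0,0,0],[0,0,-20,0,0,0,0],[0,0,0,0,0,0,0]]]'
python3 -m inch '[[[0,0,0,0,0,0,0],[0,0,0,0,0,0,0],[0,0,0,0,0,0,0],[0,0,0,0,0,0,0],[0,0,0,0,0,0,0],[0,0,0,0,0,0,0],[0,0,0,0,0,0,0],[0,0,0,0,0,0,0]]]'
python3 -c "
from h import *
c=viewer.camera('side'); save(c,'side6.png')"
```

```text
time: 13.5
ee_pos: [0.4505, -0.0775, 0.2568]
tcp_rot: [179.9, 0.0, 97.6]
wrist_force: [-0.3, 0.7, 0.4]
opening: 0.0004
grasp_force: 0.0
time: 14.5
ee_pos: [0.4508, -0.0773, 0.2563]
tcp_rot: [180.0, 0.0, 97.6]
wrist_force: [0.4, 0.4, -0.7]
opening: -0.0001
grasp_force: 0.0
```

View pics/side6.png

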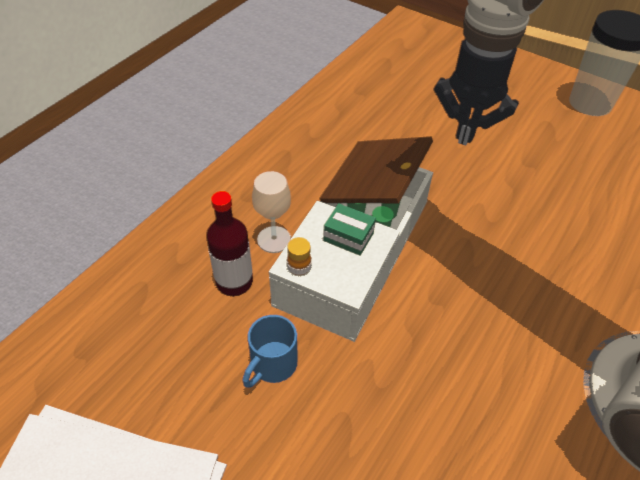

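The flap stands ajar at (380,170), the carton stands upright on the white half at (349,228), and the bystanders haven't moved. I'll let it settle, then hand in.

```bash
python3 -m inch '[[[0,0,0,0,0,0,0],[0,0,0,0,0,0,0],[0,0,0,0,0,0,0],[0,0,0,0,0,0,0],[0,0,0,0,0,0,0],[0,0,0,0,0,0,0],[0,0,0,0,0,0,0],[0,0,0,0,0,0,0]]]' >/dev/null; python3 -c "
from workcell import bot
print(bot.job_done())"
```

```text
the job is handed in; nothing more can be done
None
```

The job is handed in with no verdict returned; the last picture shows the flap ajar, the carton upright on the white half and the bystanders where they stood.

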